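# Raise the telescoping sign stand and hold it up

## Robot

A 6-joint arm with a two-finger parallel gripper is mounted at the origin on a cart in front of the work surface, level with it; the furniture and walls round the work are solid. World frame = base frame: x ahead of the robot, y to its left, z up, the work surface at z = 0. Lengths are in mm, angles in rad, forces in N, time in s.
With the tool pointing down it reaches from about 350 to 975 mm from the base axis. Payload 7.1 kg.
Tool frame: the origin (TCP) lies at the very end of the fingers, on their centre line; the grasp point (between the pads) lies 19 mm behind it; z points along the fingers, y is the line along which they close (so a half turn about z gives the same grasp; the last joint's range is limited). The gripper opens to 88 mm and grips with 3 to 60 N. Pads are 20 mm wide; open, the fingers measure 115 mm over their backs; the gripper's body (75 mm by 178 mm) begins 61 mm behind the grasp point.
Start: joints at [-1.13, 0.423, 1.63, -0, 1.089, -0.019], TCP at [277.37, -560.063, 192.175] pointing down, gripper open.
Joint ranges: [-3, 3], [-0.9, 2.11], [0.09, 2.58], [-1.31, 4.45], [0.11, 2.69], [-2.54, 2.54]. Speed limits (rad/s): [2.39, 2.39, 3.01, 3.14, 3.14, 3.14].

## Interface

Orientations are given as a rotation vector (axis times angle).
In Python, from workcell import sensors, imaging, close_job gives the robot as it stands. The module is installed in compiled form; this text tells all that it offers.
- The arm moves only by the tool servo_tool, never from a script. Its argument "steps" is a list of rows, each a list of 3 entries, a list of its own where there are three numbers: the shift along the world's x, y, z in m, then the turn, a rotation vector about the world's x, y, z in degrees, then the opening, from -1 (shut) to 1 (fully open). A call has exactly 8 rows; each row shifts and turns the commanded pose from where the row before left it; what a row does not reach is not made up. A row lasts 1/12 s, in which the tool goes at most 41.7 mm and 7.16 degrees, less where a joint would pass 70% of its speed; a pose out of reach is approached as far as the arm can. A call is refused whole if a number of a shift passes 0.0417 or a number of a turn 7.16, either way. A call with a gripper value outside its range is refused whole. The fingers move at their own pace and stop on an object; the grip force is fixed at half the most. Time passes only in rows, so rows that do not move let the fingers close, or fill a call up. It gives the time, the measured TCP pose, the force, the opening and the grip force at its end, in the units of the state.
- sensors.get_obs(): the state, without advancing time (a new reading comes with each control period).
- imaging.get_image(name): name is "side" or "top" or "wrist"; returns a dict with "color" (400x640x3 uint8, blue, green, red), "range_z" (400x640 float32, mm along the optical axis (not along the pixel's ray), 0 where there is no reading), "vertical_fov" (degrees; the focal length in pixels is half the picture's height over the tangent of half this angle, whatever the lens; pixels are square), "cx", "cy" (the principal point, pixels), "rvec" (rotation vector, rad) and "tvec" (3), from world to camera coordinates, as OpenCV has them; the wrist camera has in their place "tool_from_camera" (4x4, takes a point from camera to tool coordinates, whose origin is the TCP and whose axes are the flange's). Camera axes: x right, y down, z forward; pixel columns grow to the right and rows downward; lengths in mm; the calibration is good to about 2 mm. A picture is of the moment at which its call begins: read the wrist's pose just before it.
- close_job(): hands the job in; it is judged then, once.
The state is a dict: "t": time; "qpos": joint angles; "qvel": joint speeds; "joint_torque": joint torques, N m; "ee_pos": TCP position; "orientation": TCP orientation; "ft_force": force on the tool from outside, world axes, zero at the start; "moment": the same for the moment, N m; "width": finger opening in mm; "grasp_force": force on a finger pad.
Only numpy, scipy, OpenCV 4.12 (cv2) and the standard library are available. Lean on these libraries where they do the work, as an engineer would, in place of code of your own. Each camera call takes 0.05 s, during which the arm holds its last target. There are 200 camera calls.

## Task

Push the release button of the telescoping sign stand fully down and let it go, so that its mast pops up; then take the mast by its round head, pull it up past the first stop to the second stop and keep holding it there at full height, still, because it sinks back when let go. Finish while holding it; leave the candle jar, the tester candle and the tin where they stand.

Things in the scene. Friction and masses are not known exactly. Their poses are not given: they have to be found in the camera images.
- stand: the sign stand, fixed to the table: dark foot plate 180 x 100 x 10 mm under a dark wooden block 150 x 60 mm, top 61 mm above the table. Origin: centre of the underside. x runs along the long side: the mast stands 47 mm from the origin on +x, the release button 47 mm on -x. Mast and button move along z (vertical).
- button_top (a point): centre of the top face of the release button, a steel disc 26 mm in diameter in a brass boss 37 mm wide. Unpressed it is 84 mm above the table; stroke 8 mm straight down, against a spring (about 2 N at the start, 4.2 N fully down), then a rigid stop. It springs back when let go.
- mast_grip (a point): centre of the mast's head: ribbed upright brass cylinder, 29 mm wide, 34 mm high, gripped from above at any yaw; card clip jaws stand 8 mm above it. This point is 107 mm above the table with the mast caught, about 127 mm popped up (122 to 132), 222 mm at the second stop. Below the head: 15 mm rod, 21 mm tube, then a fixed 27 mm tube whose top is 84 mm above the table.
- button (a joint): release button, m: 0 out, 0.008 fully pressed. The catch frees the mast at about 0.006 and the mast pops up by its own spring; it stays popped up after the button is let go. With the catch on the mast cannot be pulled up.
- mast_upper (a joint): upper section of the mast, m: 0 caught, about 0.02 popped up, 0.060 at the first stop. Pulling it up takes about 1 to 3 N; it is drawn back when let go.
- mast_lower (a joint): lower section, which follows once the upper one is at the first stop, m: 0 down, 0.055 at the second stop (full height, rigid stop). It takes about 5 to 7 N in all to pull up; it is drawn back when let go.
- jar: bystander: lidded candle jar, 69 mm wide, 82 mm tall; origin at the centre of its underside
- tester: bystander: open tester candle in a glass, 67 mm wide, 74 mm tall; origin at the centre of its underside
- wax_tin: bystander: flat tin 61 x 88 x 22 mm; origin at the centre of its underside

How it is judged (in metres and radians):
On the way, in this order (a step that is already met when the one before it is completed fails the run):
1. the release button is pushed fully down (value of joint button above 0.0068 m), for 0.05 s.
2. the button is let go and the mast has popped up (value of joint button below 0.002 m and value of joint mast_upper above 0.008 m), for 0.1 s.
3. the mast is pulled up to its second stop by the fingers (value of joint mast_upper above 0.056 m and value of joint mast_lower above 0.051 m and contact force between the fingers and mast_upper above 2 N), for 0.2 s.
At the end, for the whole second after the job is handed in: Both mast sections are within 4 mm of their stops (upper above 0.056, lower above 0.051), still (under 0.02 m/s), held by the fingers (contact over 2 N); the button is out (under 0.002); jar, tester and tin are within 20 mm of where they stood (all of step 3 and value of joint button below 0.002 m and velocity of joint mast_lower between -0.02 and 0.02 m/s and velocity of joint mast_upper between -0.02 and 0.02 m/s and distance of each of jar, tester, wax_tin from where it was at the start of the episode below 0.02 m); the arm keeps its last pose, push and grip.
It fails at once if a bystander is moved more than 20 mm or tipped (distance of any of jar, tester, wax_tin from where it was at the start of the episode above 0.02 m or angle between any of jar, tester, wax_tin's own z axis and vertical above 0.3 rad).
It also fails if it takes over 45 s, if anything falls off the work surface, if the arm or the gripper's body presses on something with over 40 N, if the wrist force passes 120 N, or if a joint passes its speed limit or range.

## Working session

There is one attempt and no reset: what is moved stays moved. The work goes in short steps, Python scripts to look and compute and a tool call to move; the robot and the scene stay as the last step left them, time stands still between calls to the robot, and variables do not carry over. Pictures are saved under pics/ and viewed, at most 10 in all, crops included, and the job is handed in when it is done.

Besides the shell and the picture viewer there is one more tool, called after "Request:" as a command line: name --argument value ..., lists and objects as JSON in quotes. servo_tool: Moves the arm, as the interface text tells. Its arguments: {"type":"object","properties":{"steps":{"type":"array"}},"required":["steps"]}

```bash
mkdir -p pics; cat > h.py <<'E'
import numpy as np, cv2
from workcell import sensors, imaging
def pts(im):
    h,w=im["range_z"].shape; f=h/2/np.tan(np.radians(im["vertical_fov"])/2)
    v,u=np.mgrid[:h,:w]; z=im["range_z"]
    P=np.dstack([(u-im["cx"])/f*z,(v-im["cy"])/f*z,z])
    R=cv2.Rodrigues(np.array(im["rvec"],float))[0]
    return (P-np.array(im["tvec"]).reshape(3))@R
E
python3 - <<'E'
from h import *
print(sensors.get_obs())
for n in("top","side"):
    im=imaging.get_image(n); np.savez(f"{n}.npz",**im); cv2.imwrite(f"pics/{n}.png",im["color"])
    R=cv2.Rodrigues(np.array(im["rvec"],float))[0]; print(n,-R.T@np.array(im["tvec"]).reshape(3), (im["range_z"]==0).mean())
E
```

```text
{'t': 0.0, 'qpos': array([-1.13001008e+00,  4.23851100e-01,  1.63073123e+00, -3.45563930e-05,
        1.08860636e+00, -1.90049450e-02]), 'qvel': array([-0.00011066, -0.00086902,  0.00101406,  0.00169141, -0.00112608,
       -0.00072035]), 'joint_torque': array([ 1.86398705e-03, -5.44626260e+01, -2.73668307e+01,  6.44523581e-02,
        2.27531459e-02, -8.47896695e-05]), 'ee_pos': array([ 277.09005431, -559.50976775,  191.3791443 ]), 'orientation': array([-3.05741878e+00, -7.15563490e-01,  5.71528464e-04]), 'ft_force': array([ 0.49863733, -0.09776551, -0.03965225]), 'moment': array([-0.00198865,  0.02573003,  0.03350804]), 'grasp_force': 0.0, 'width': 87.70447626450259}
top [ 165.48549301   32.76901403 1808.41473971] 0.00401171875
side [ 252.68878622 1086.0263628   981.84515336] 0.0304375
```

View pics/top.png

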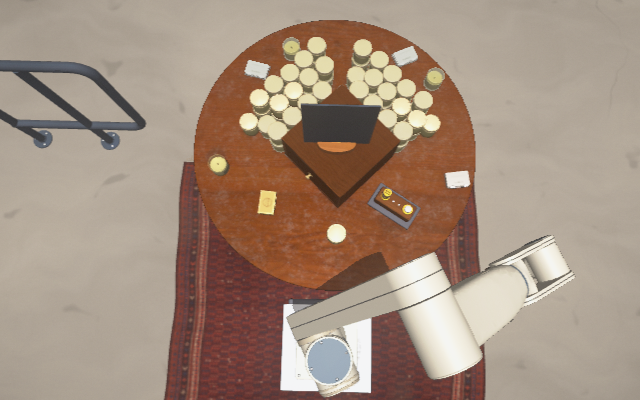

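View pics/side.png

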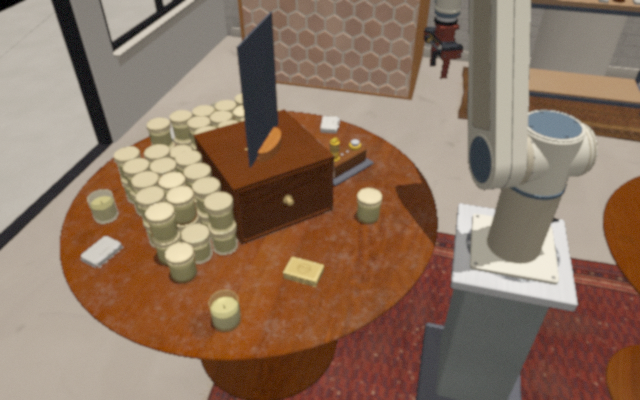

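The top view shows the stand at about (395,205), with a brass round at (388,194) and a pale one at (407,210). The jar is at (336,233), the tin at (267,202) and the tester at (218,165), and the cabinet corner is close to the stand. The side view shows the stand's tops at about (335,143) and (355,143).

```bash
python3 - <<'E'
from h import *
out=[]
for n,(u0,v0,w,h) in dict(top=(355,170,80,70),side=(310,120,80,70)).items():
    im=dict(np.load(f"{n}.npz")); P=pts(im); c=im["color"][v0:v0+h,u0:u0+w]
    out.append(cv2.resize(c,None,fx=5,fy=5,interpolation=cv2.INTER_CUBIC))
    Q=P[v0:v0+h,u0:u0+w].reshape(-1,3); uv=np.mgrid[v0:v0+h,u0:u0+w].reshape(2,-1).T[:,::-1]
    for lo,hi in((-8,4),(5,15),(52,67),(76,92),(95,140)):
        m=(Q[:,2]>lo)&(Q[:,2]<hi)&(Q[:,0]<650)&(Q[:,1]<-100)
        print(n,lo,hi,m.sum(),np.round(Q[m].mean(0)) if m.any() else'',np.round(Q[m].std(0)) if m.any() else'',uv[m].mean(0).round(1) if m.any() else '')
    if n=="top":
        for s in ((337,233),(267,202),(218,165),(380,140),(340,205),(285,150),(398,150)): print(s,P[s[1],s[0]].round())
        m=(Q[:,2]>5)&(Q[:,2]<130)&(Q[:,0]<650)
        print(cv2.minAreaRect(Q[m][:,:2].astype(np.float32)))
        np.set_printoptions(linewidth=250); print(P[186:218:2,380:420:2,2].round().astype(int))
cv2.imwrite("pics/c.png",np.hstack(out))
E
```

```text
top -8 4 3062 [ 514. -255.   -1.] [80. 93.  3.] [396.2 208. ]
top 5 15 789 [ 514. -248.    8.] [68. 80.  3.] [394.8 207.2]
top 52 67 461 [ 520. -241.   60.] [30. 39.  4.] [395. 203.]
top 76 92 65 [ 523. -247.   83.] [47. 61.  3.] [397.6 201. ]
top 95 140 95 [ 561. -180.  119.] [29. 39. 11.] [380.3 188. ]
(337, 233) [400. -29.  86.]
(267, 202) [520. 233.  18.]
(218, 165) [652. 421.  43.]
(380, 140) [ 714. -169.  195.]
(340, 205) [516. -41.  15.]
(285, 150) [707. 169.  75.]
(398, 150) [ 731. -258.   34.]
((521.86181640625, -245.55084228515625), (257.6512756347656, 309.8023376464844), 1.5331707000732422)
[[   5   13    6    7   -2   -4   -5   -9   -2    5   -2    6    3   -5    5   11    1    0   -1   -6]
 [   8   69   69   60   12   11   -1   -4    4   14    0    2    3    6   -6   -1    1    6  -12    3]
 [  51   58  112  130  134  127   14   -2    3   -1   -1   -3    4    3   -2   -4    9   -5    4   -3]
 [  67   66  123  133  122  126   55   11   12    1    3    9   -2    4    5    3   -3    5   -4    1]
 [  58   74  117  121  121 1808   62   61   60    7    2   -8    9    2   -2   
[... 774 characters left out ...]
39   53   58   67   56   61   60   80   79   81   82   64   48   12    4]
 [   6    9    8    9    5   11   36   46   58   59   65   54   65   66   79   71   58   58   18    0]
 [  -4   -4    5    8    7   13   11   15   24   48   55   56   63   62   68   61   65    8   11    1]
 [  -1    1    1   -5   13   15    9    3   14   22   35   51   66   68   54   61    9    1    0    3]]
side -8 4 2337 [ 476. -328.   -1.] [ 72. 114.   2.] [362.6 157.1]
side 5 15 371 [ 511. -266.   10.] [57. 99.  3.] [348.4 163.3]
side 52 67 349 [ 510. -238.   60.] [21. 32.  3.] [347.2 154.6]
side 76 92 62 [ 511. -250.   83.] [22. 39.  4.] [347.9 146.3]
side 95 140 117 [ 545. -195.  116.] [ 8.  7. 11.] [333.6 145.4]
```

View pics/c.png

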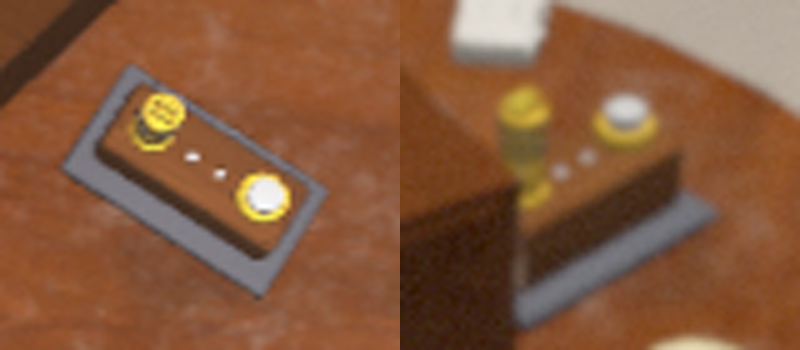

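The crop shows the mast's brass head at about top pixel (387.5,192.5) and the steel button at about (408,209). Next I'll cast rays at the known heights and measure the cabinet.

```bash
cat >> h.py <<'E'
def ray(im,uv,z):
    f=im["range_z"].shape[0]/2/np.tan(np.radians(im["vertical_fov"])/2)
    R=cv2.Rodrigues(np.array(im["rvec"],float))[0]; C=-R.T@np.array(im["tvec"]).reshape(3)
    d=R.T@np.array([(uv[0]-im["cx"])/f,(uv[1]-im["cy"])/f,1]); return C+d*(z-C[2])/d[2]
E
python3 - <<'E'
from h import *
for n,(u0,v0,w,h) in dict(top=(375,180,45,45),side=(325,130,50,35)).items():
    im=dict(np.load(f"{n}.npz")); hsv=cv2.cvtColor(im["color"],cv2.COLOR_BGR2HSV)[v0:v0+h,u0:u0+w].astype(int)
    H,S,V=hsv[...,0],hsv[...,1],hsv[...,2]
    for name,m,z in(("steel",(S<70)&(V>150),84),("brass",(H>20)&(H<35)&(S>120)&(V>110),120)):
        k,l,st,c=cv2.connectedComponentsWithStats(m.astype(np.uint8))
        for i in range(1,k):
            if st[i,4]>3:
                uv=c[i]+[u0,v0]; bb=st[i]
                print(n,name,uv.round(1),bb, [ray(im,uv,zz).round(1) for zz in (z,61,107)])
im=dict(np.load("top.npz"));P=pts(im)
for z0,z1,c in((8,12,0),(57,65,0)):
    Q=P[175:232,360:430].reshape(-1,3); m=(abs(Q[:,2]-(z0+z1)/2)<(z1-z0)); q=Q[m][:,:2]
    q=q[np.hypot(*(q-[520,-243]).T)<105]; r=cv2.minAreaRect(q.astype(np.float32)); print(z0,r,q.mean(0))
Q=P[100:210,270:410].reshape(-1,3)
b=[[ (int(np.median(Q[(abs(Q[:,0]-x)<15)&(abs(Q[:,1]-y)<15)][:,2])) if ((abs(Q[:,0]-x)<15)&(abs(Q[:,1]-y)<15)).sum()>3 else -9) for y in range(30,-260,-20)] for x in range(480,760,20)]
print(np.array(b))
E
```

```text
top steel [393.  200.8] [17 20  3  2  4] [array([ 522.8, -230.3,   84. ]), array([ 527.6, -233.8,   61. ]), array([ 518.1, -226.8,  107. ])]
top steel [407.8 208.7] [30 26  7  7 38] [array([ 495. , -283.4,   84. ]), array([ 499.4, -287.6,   61. ]), array([ 490.6, -279.2,  107. ])]
top brass [387.3 192.2] [ 9  9  8  8 49] [array([ 545.9, -204.7,  120. ]), array([ 559.2, -213. ,   61. ]), array([ 548.8, -206.5,  107. ])]
top brass [384.4 198.3] [ 6 17  8  3 11] [array([ 523.6, -194.2,  120. ]), array([ 536.1, -202.1,   61. ]), array([ 526.3, -195.9,  107. ])]
top brass [406.2 210. ] [27 25 11  9 30] [array([ 483.3, -271.1,  120. ]), array([ 494.4, -281.7,   61. ]), array([ 485.7, -273.5,  107. ])]
side steel [371.4 130.8] [42  0  8  4 18] [array([ 455.3, -358.1,   84. ]), array([ 460.5, -395.1,   61. ]), array([ 450.1, -321.1,  107. ])]
side steel [354.8 141.5] [26  9  9  6 45] [array([ 495.6, -281. ,   84. ]), array([ 501.8, -316. ,   61. ]), array([ 489.3, -246. ,  107. ])]
side brass [334.3 142.4] [ 6  8  8 11 61] [array([ 545.6, -204.9,  120. ]), array([ 565.7, -293.2,   61. ]), ar
[... 765 characters left out ...]
0  60]
 [ -1  60 159 194 193  88   1  -1  -1   3  26  65 110  59  59]
 [ 57 151 194 193 194 192  91   0   0   0   7  61 123  59  55]
 [160 194 195 195 195 194 192  92   0  -1   0   8  56   5   2]
 [194 194 194 194 194 195 193 192  79   1   0   4   3   0   0]
 [193 193 194 195 194 195 193 195 191  87   0   0   0   0  -1]
 [194 194 194 194 193 194 193 194 195 191  92   1   0   0   0]
 [196 201 209 207 204 196 193 194 194 194 192  96   1  -1  -1]
 [224 225 226 225 224 224 197 196 195 194 195 191  87   0   0]
 [397 397 398 396 394 399 395 389 358 193 193 194 192  77   1]
 [ -9  -9  -9  -9  -9  -9  -9  -9 195 195 195 194 194 190  65]
 [ -9  -9  -9  -9  -9  -9  -9  -9 198 194 194 194 193 166 154]]
```

Request:
servo_tool --steps '[[[0.02,0.026,-0.005],[0,0,0],-1],[[0.02,0.026,-0.005],[0,0,0],-1],[[0.02,0.026,-0.005],[0,0,0],-1],[[0.02,0.026,-0.005],[0,0,0],-1],[[0.02,0.026,-0.005],[0,0,0],-1],[[0.02,0.026,-0.005],[0,0,0],-1],[[0.02,0.026,-0.005],[0,0,0],-1],[[0.02,0.026,-0.005],[0,0,0],-1]]'

```text
t: 0.77
ee_pos: [437.9, -350.5, 151.7]
orientation: [-3.059, -0.716, 0.001]
ft_force: [0.4, -0.4, -0.2]
width: 37.9
grasp_force: 0.0
```

Request:
servo_tool --steps '[[[0.016,0.019,0],[0,0,0],-1],[[0.016,0.019,0],[0,0,0],-1],[[0.015,0.018,-0.01],[0,0,0],-1],[[0.01,0.0115,-0.02],[0,0,0],-1],[[0,0,-0.015],[0,0,0],-1],[[0,0,0],[0,0,0],-1],[[0,0,0],[0,0,0],-1],[[0,0,0],[0,0,0],-1]]'

```text
t: 1.43
ee_pos: [494.4, -285.0, 107.7]
orientation: [3.059, 0.715, 0.0]
ft_force: [0.1, 0.3, 0.7]
width: 0.5
grasp_force: 0.0
```

```bash
python3 - <<'E'
from h import *
o=sensors.get_obs(); print(o['ee_pos'],o['width'])
im=imaging.get_image("wrist"); R=cv2.Rodrigues(o['orientation'])[0]; T=np.array(im["tool_from_camera"])
h,w=im["range_z"].shape; f=h/2/np.tan(np.radians(im["vertical_fov"])/2)
v,u=np.mgrid[:h,:w]; z=im["range_z"].astype(float)
P=np.dstack([(u-im["cx"])/f*z,(v-im["cy"])/f*z,z])@T[:3,:3].T+T[:3,3]; W=P@R.T+o['ee_pos']; np.save("W.npy",W)
cv2.imwrite("pics/w1.png",im["color"])
for lo,hi in((57,65),(80,88),(105,140)):
    m=(W[...,2]>lo)&(W[...,2]<hi)&(z>0)&(np.hypot(W[...,0]-520,W[...,1]+244)<90)
    if m.any(): q=W[m]; print(lo,m.sum(),q.mean(0).round(1),q.min(0).round(1),q.max(0).round(1))
E
```

```text
[ 494.4053624  -285.02784356  107.6771411 ] 0.5231021715247552
57 11969 [ 526.7 -242.1   60.7] [ 462.7 -318.    57. ] [ 583.5 -182.1   65. ]
80 1216 [ 500.4 -278.3   83.6] [ 484.8 -294.7   80. ] [ 558.7 -208.6   85.9]
105 3392 [ 546.4 -206.   125.1] [ 501.1 -287.3  105.5] [ 561.2 -188.6  139.9]
```

View pics/w1.png

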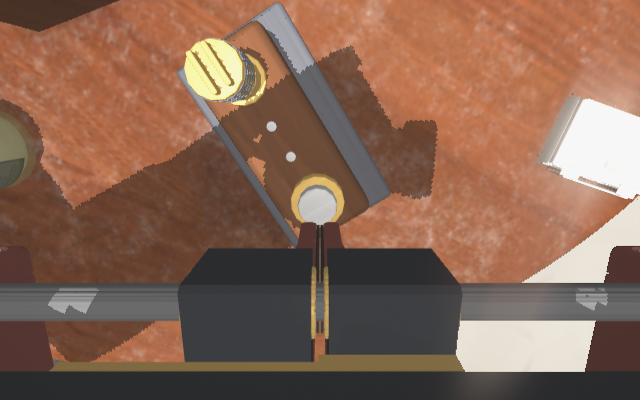

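The wrist view shows the closed fingers over the steel button at (318,205), and the mast head at (213,70), which works out to about (546,-206). Pressing now.

Request:
servo_tool --steps '[[[0,0,-0.009],[0,0,0],-1],[[0,0,-0.009],[0,0,0],-1],[[0,0,-0.005],[0,0,0],-1],[[0,0,-0.004],[0,0,0],-1],[[0,0,-0.003],[0,0,0],-1],[[0,0,-0.003],[0,0,0],-1],[[0,0,0],[0,0,0],-1],[[0,0,0],[0,0,0],-1]]'

```text
t: 2.15
ee_pos: [494.4, -284.5, 74.0]
orientation: [-3.059, -0.716, 0.0]
ft_force: [-0.2, -0.3, 0.5]
width: 0.8
grasp_force: 0.0
```

```bash
python3 - <<'E'
from h import *
print({k:np.round(v,2) for k,v in sensors.get_obs().items()})
w=imaging.get_image("wrist")["color"]; s=imaging.get_image("side")["color"]
cv2.imwrite("pics/w2.png",np.hstack([w[0:320,140:540],cv2.resize(s[110:190,310:410],(400,320),interpolation=cv2.INTER_CUBIC)]))
E
```

```text
{'t': np.float64(2.15), 'qpos': array([-0.54,  0.51,  1.83,  0.  ,  0.81,  0.57]), 'qvel': array([ 0.  , -0.01, -0.  , -0.  ,  0.  ,  0.  ]), 'joint_torque': array([-2.000e-02, -5.231e+01, -2.056e+01,  5.000e-02, -4.000e-02,
       -0.000e+00]), 'ee_pos': array([ 494.36, -284.54,   74.04]), 'orientation': array([-3.06, -0.72,  0.  ]), 'ft_force': array([-0.24, -0.26,  0.46]), 'moment': array([-0.  ,  0.04, -0.04]), 'grasp_force': np.float64(0.0), 'width': np.float64(0.84)}
```

View pics/w2.png

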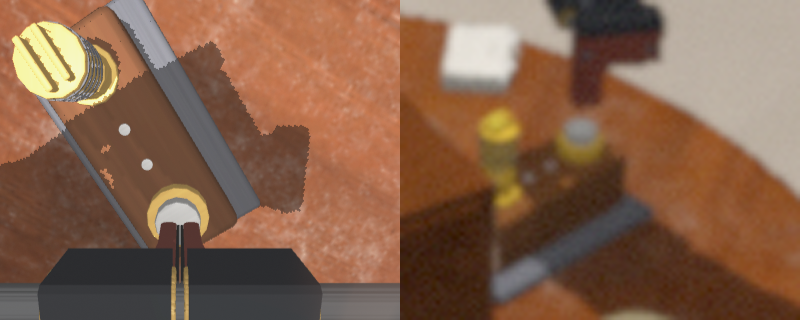

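The wrist view shows the fingertips at the near edge of the button. In the side crop the tips (585,105) look short of the disc (582,130), and there is almost no force. I'll compare where the TCP projects with what the cameras see.

```bash
python3 - <<'E'
from h import *
o=sensors.get_obs()
s=imaging.get_image("side"); P=pts(s)
f=200/np.tan(np.radians(s["vertical_fov"])/2)
K=np.array([[f,0,s["cx"]],[0,f,s["cy"]],[0,0,1]])
for p in (o['ee_pos'],np.array([495,-283,84.]),np.array([546,-206,107.])): print(cv2.projectPoints(p.reshape(1,3),np.array(s["rvec"],float),np.array(s["tvec"],float),K,None)[0].ravel().round(1))
for v in range(122,152,2): print(v,[tuple(P[v,u].round().astype(int)) for u in (352,354,356,358)])
w=imaging.get_image("wrist");T=np.array(w["tool_from_camera"]);print(T.round(2))
f=200/np.tan(np.radians(w["vertical_fov"])/2)
for t in ([0,0,0],[0,0,-19],[0,0,10],[10,0,0],[-10,0,0]):
    c=np.linalg.inv(T)@np.array(t+[1.]); print(t,w["cx"]+f*c[0]/c[2],w["cy"]+f*c[1]/c[2],c[2],w["range_z"][215,320])
v,u=np.mgrid[:400,:640]; z=w["range_z"].astype(float); R=cv2.Rodrigues(o['orientation'])[0]
Pt=np.dstack([(u-w["cx"])/f*z,(v-w["cy"])/f*z,z])@T[:3,:3].T+T[:3,3]
for r in range(195,250,4): print(r,Pt[r,308].round(1),Pt[r,313].round(1),(R@Pt[r,313]+o['ee_pos']).round(1))
E
```

```text
[355.2 143.4]
[355.1 141.2]
[334.2 145.8]
122 [(np.int64(508), np.int64(-284), np.int64(152)), (np.int64(485), np.int64(-193), np.int64(209)), (np.int64(481), np.int64(-200), np.int64(205)), (np.int64(476), np.int64(-206), np.int64(202))]
124 [(np.int64(507), np.int64(-282), np.int64(146)), (np.int64(486), np.int64(-202), np.int64(196)), (np.int64(480), np.int64(-200), np.int64(198)), (np.int64(475), np.int64(-205), np.int64(196))]
126 [(np.int64(508), np.int64(-285), np.int64(137)), (np.int64(486), np.int64(-201), np.int64(190)), (np.int64(480), np.int64(-202), np.int64(190)), (np.int64(475), np.int64(-206), np.int64(189))]
128 [(np.int64(507), np.int64(-282), np.int64(132)), (np.int64(499), np.int64(-272), np.int64(139)), (np.int64(493), np.int64(-278), np.int64(136)), (np.int64(486), np.int64(-274), np.int64(140))]
130 [(np.int64(506), np.int64(-278), np.int64(127)), (np.int64(498), np.int64(-273), np.int64(131)), (np.int64(492), np.int64(-270), np.int64(134)), (np.int64(487), np.int64(-279), np.int64(129))]
132 [(np.int64(506), np.int64(-279), np.int64(119)), (np.int64(499), np.i
[... 2591 characters left out ...]
11.1] [12.6 -3.4 -8.2] [ 504.4 -276.    82.6]
211 [10.7 -6.1 -9.4] [ 10.9  -3.3 -10. ] [ 502.8 -276.8   84.4]
215 [ 8.4 -6.1 -9.4] [ 8.5 -3.4 -9.8] [ 500.7 -277.8   84.2]
219 [ 5.8 -6.2 -8.5] [ 6.2 -3.4 -9.8] [ 498.6 -278.9   84.1]
223 [ 11.4  -5.4 -31.9] [ 11.2  -2.9 -31.5] [ 503.3 -277.   105.9]
227 [ 11.2  -5.2 -37.4] [ 11.5  -2.8 -38.1] [ 503.6 -277.   112.5]
231 [ 11.5  -5.  -43.5] [ 11.3  -2.7 -43.1] [ 503.4 -277.2  117.4]
235 [ 11.1  -4.8 -47.8] [ 11.4  -2.6 -48.4] [ 503.5 -277.2  122.7]
239 [ 11.2  -4.7 -52.9] [ 11.3  -2.5 -53.1] [ 503.6 -277.3  127.5]
243 [ 11.4  -4.5 -57.9] [ 11.5  -2.4 -58.1] [ 503.8 -277.3  132.5]
247 [ 11.5  -4.4 -62.2] [ 11.5  -2.4 -62.4] [ 503.8 -277.4  136.7]
```

Both cameras put the real fingertip ends about 29 mm above the reported TCP (z about 104), so the button is untouched. I'll descend further, watching the force.

Request:
servo_tool --steps '[[[0,0,-0.005],[0,0,0],-1],[[0,0,-0.005],[0,0,0],-1],[[0,0,-0.003],[0,0,0],-1],[[0,0,-0.003],[0,0,0],-1],[[0,0,-0.002],[0,0,0],-1],[[0,0,-0.001],[0,0,0],-1],[[0,0,0],[0,0,0],-1],[[0,0,0],[0,0,0],-1]]'

```text
t: 3.02
ee_pos: [494.4, -284.6, 55.1]
orientation: [-3.059, -0.716, 0.0]
ft_force: [0.5, 0.1, 0.3]
width: 0.3
grasp_force: 0.0
```

Request:
servo_tool --steps '[[[0,0,-0.002],[0,0,0],-1],[[0,0,-0.001],[0,0,0],-1],[[0,0,-0.001],[0,0,0],-1],[[0,0,-0.001],[0,0,0],-1],[[0,0,-0.001],[0,0,0],-1],[[0,0,0],[0,0,0],-1],[[0,0,0],[0,0,0],-1],[[0,0,0],[0,0,0],-1]]'

```text
t: 3.68
ee_pos: [494.7, -284.8, 49.3]
orientation: [3.058, 0.716, 0.001]
ft_force: [1.1, -0.0, 3.1]
width: 0.5
grasp_force: 1.5
```

Request:
servo_tool --steps '[[[0,0,-0.001],[0,0,0],-1],[[0,0,-0.001],[0,0,0],-1],[[0,0,-0.001],[0,0,0],-1],[[0,0,-0.001],[0,0,0],-1],[[0,0,-0.001],[0,0,0],-1],[[0,0,0],[0,0,0],-1],[[0,0,0],[0,0,0],-1],[[0,0,0],[0,0,0],-1]]'

```text
t: 4.35
ee_pos: [494.8, -284.8, 45.6]
orientation: [3.058, 0.716, 0.001]
ft_force: [-3.1, 2.6, 17.3]
width: 0.6
grasp_force: 9.0
```

That's the rigid stop at 17 N. Lifting off and opening.

Request:
servo_tool --steps '[[[0,0,0.01],[0,0,0],-1],[[0,0,0.02],[0,0,0],-1],[[0,0,0.03],[0,0,0],1],[[0,0,0.035],[0,0,0],1],[[0,0,0.035],[0,0,0],1],[[0,0,0.015],[0,0,0],1],[[0,0,0],[0,0,0],1],[[0,0,0],[0,0,0],1]]'

```text
t: 5.02
ee_pos: [494.0, -284.3, 189.1]
orientation: [-3.059, -0.716, -0.0]
ft_force: [-0.4, 0.4, -0.2]
width: 37.1
grasp_force: 0.0
```

```bash
cat > look.py <<'E'
from h import *
import sys
o=sensors.get_obs(); print(o['ee_pos'].round(1),o['width'],o['ft_force'].round(1))
im=imaging.get_image("wrist"); R=cv2.Rodrigues(o['orientation'])[0]; T=np.array(im["tool_from_camera"])
f=200/np.tan(np.radians(im["vertical_fov"])/2); v,u=np.mgrid[:400,:640]; z=im["range_z"].astype(float)
Pt=np.dstack([(u-im["cx"])/f*z,(v-im["cy"])/f*z,z])@T[:3,:3].T+T[:3,3]; W=Pt@R.T+o['ee_pos']
hsv=cv2.cvtColor(im["color"],cv2.COLOR_BGR2HSV).astype(int)
b=(hsv[...,0]>18)&(hsv[...,0]<38)&(hsv[...,1]>70)&(z>0)
m=b&(np.hypot(W[...,0]-546,W[...,1]+206)<30)&(W[...,2]>105)
q=W[m]
if len(q):
    zt=np.percentile(q[:,2],97); print("top z",zt); t=q[(q[:,2]>zt-12)]; print(t.mean(0),cv2.minEnclosingCircle(t[:,:2].astype(np.float32)))
fm=(z>60)&(abs(Pt[...,0])<14)&(abs(Pt[...,1])<62)&(Pt[...,2]>-60)&(Pt[...,2]<15)
for sgn in(-1,1):
    p=Pt[fm&(Pt[...,1]*sgn>30)]
    if len(p): print("finger",sgn,len(p),np.percentile(p,[2,98],axis=0).round(1).tolist())
cv2.imwrite(sys.argv[1],im["color"])
E
python3 look.py pics/w3.png
```

```text
[ 494.  -284.3  189.1] 37.08105082761515 [-0.4  0.4 -0.2]
top z 150.92597735824114
[ 547.05321967 -202.27186837  145.43035961] ((546.6781005859375, -202.42286682128906), 14.538473129272461)
```

View pics/w3.png

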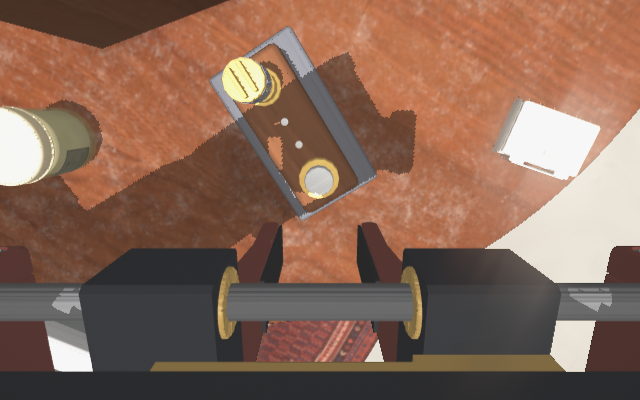

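The wrist view shows the mast popped up at (245,80), with its jaws at z about 151, so the grip point is at about 126. The button is out at (318,180). Before going over the mast I'll check how high the carriers and rod sit relative to the tool.

Request:
servo_tool --steps '[[[0.007,0.011,0],[0,0,0],1],[[0.007,0.011,0],[0,0,0],1],[[0.007,0.011,0],[0,0,0],1],[[0.007,0.011,0],[0,0,0],1],[[0.007,0.011,0],[0,0,0],1],[[0.007,0.011,0],[0,0,0],1],[[0.007,0.01,0],[0,0,0],1],[[0.004,0.004,0],[0,0,0],1]]'

```text
t: 5.73
ee_pos: [548.4, -202.7, 189.2]
orientation: [-3.058, -0.718, -0.0]
ft_force: [0.2, -0.5, -0.9]
width: 87.6
grasp_force: 0.0
```

```bash
python3 look.py pics/w4.png; python3 - <<'E'
from h import *
im=imaging.get_image("wrist"); T=np.array(im["tool_from_camera"])
f=200/np.tan(np.radians(im["vertical_fov"])/2); v,u=np.mgrid[:400,:640]; z=im["range_z"].astype(float)
Pt=np.dstack([(u-im["cx"])/f*z,(v-im["cy"])/f*z,z])@T[:3,:3].T+T[:3,3]
for r in range(180,370,8): print(r,[Pt[r,c].round().astype(int).tolist() for c in (60,100,150,190,320)])
E
```

```text
[ 548.4 -202.7  189.2] 87.6110565159593 [ 0.2 -0.5 -0.9]
top z 328.1201381031014
[ 569.12818996 -201.70019726  326.8053926 ] ((568.503173828125, -202.56378173828125), 14.09872817993164)
finger -1 1285 [[-8.8, -51.9, -59.4], [11.7, -43.2, -31.1]]
finger 1 1285 [[-8.9, 43.7, -59.4], [11.7, 52.3, -31.0]]
180 [[-12, -290, 189], [-12, -245, 188], [-13, -190, 190], [-13, -145, 190], [12, 1, 68]]
188 [[-21, -291, 188], [-21, -246, 189], [-22, -190, 189], [-21, -145, 189], [11, 1, 47]]
196 [[-31, -294, 190], [-19, -218, 144], [-31, -191, 188], [-31, -147, 191], [6, 1, 44]]
204 [[-41, -296, 190], [-23, -209, 128], [-41, -194, 191], [-40, -147, 189], [1, 1, 39]]
212 [[-25, -234, 108], [-28, -203, 116], [-50, -194, 190], [-49, -148, 188], [-7, 1, 47]]
220 [[-33, -234, 107], [-32, -198, 107], [-58, -192, 184], [-59, -149, 189], [-10, 1, 38]]
228 [[-41, -237, 109], [-41, -200, 108], [-69, -196, 189], [-69, -150, 189], [-48, 1, 129]]
236 [[-48, -237, 107], [-48, -201, 108], [-78, -196, 188], [-79, -151, 190], [-56, 1, 129]]
244 [[-56, -238, 107], [-56, -202, 108], [-89, -199, 190], [-88, -151, 188
[... 646 characters left out ...]
 -48, -135], [26, -44, -129], [25, -35, -128], [25, -27, -128], [26, 0, -129]]
316 [[27, -49, -134], [25, -44, -130], [23, -35, -128], [23, -27, -128], [24, 0, -128]]
324 [[25, -49, -134], [22, -45, -129], [9, -45, -110], [-7, -44, -87], [-195, 1, 189]]
332 [[24, -49, -134], [21, -44, -131], [8, -45, -112], [-9, -44, -87], [-207, 1, 190]]
340 [[22, -49, -135], [19, -45, -130], [5, -45, -112], [-218, -163, 189], [-218, 1, 189]]
348 [[20, -50, -134], [18, -45, -131], [3, -45, -112], [-229, -164, 189], [-230, 1, 190]]
356 [[18, -51, -134], [15, -46, -130], [2, -44, -113], [-242, -165, 190], [-241, 1, 189]]
364 [[16, -51, -134], [14, -45, -131], [-1, -45, -113], [-253, -166, 189], [19, 0, -137]]
```

View pics/w4.png

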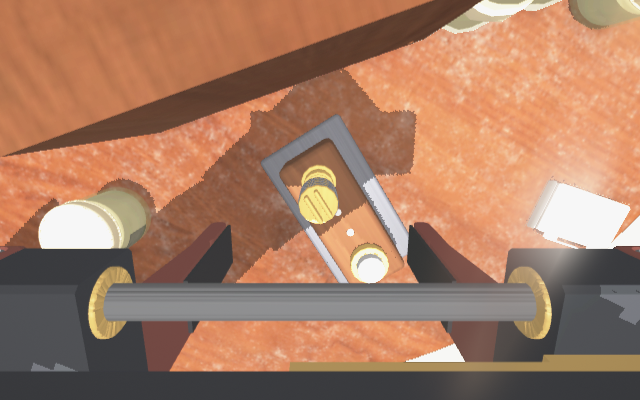

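The wrist view shows the mast head at (319,200), centred between the open fingers. The cabinet edge stays clear and the rod is 120 mm behind the TCP. Descending so the pads' centre is at about z 127.

Request:
servo_tool --steps '[[[0,0,-0.018],[0,0,0],1],[[0,0,-0.018],[0,0,0],1],[[0,0,-0.018],[0,0,0],1],[[0,0,-0.018],[0,0,0],1],[[-0.001,0,-0.017],[0,0,0],1],[[0,0,-0.014],[0,0,0],1],[[0,0,-0.008],[0,0,0],1],[[0,0,0],[0,0,0],1]]'

```text
t: 6.5
ee_pos: [545.0, -204.5, 76.5]
orientation: [-3.057, -0.715, 0.004]
ft_force: [-0.1, 0.0, 0.2]
width: 87.9
grasp_force: 0.0
```

Request:
servo_tool --steps '[[[0,0,0],[0,0,0],-1],[[0,0,0],[0,0,0],-1],[[0,0,0],[0,0,0],-1],[[0,0,0],[0,0,0],-1],[[0,0,0],[0,0,0],-1],[[0,0,0],[0,0,0],-1],[[0,0,0],[0,0,0],-1],[[0,0,0],[0,0,0],-1]]'

```text
t: 7.17
ee_pos: [546.4, -204.6, 78.3]
orientation: [3.059, 0.716, 0.0]
ft_force: [-0.8, 0.4, -0.5]
width: 37.5
grasp_force: 0.0
```

Request:
servo_tool --steps '[[[0,0,0],[0,0,0],-1],[[0,0,0],[0,0,0],-1],[[0,0,0],[0,0,0],-1],[[0,0,0],[0,0,0],-1],[[0,0,0],[0,0,0],-1],[[0,0,0],[0,0,0],-1],[[0,0,0],[0,0,0],-1],[[0,0,0],[0,0,0],-1]]'

```text
t: 7.83
ee_pos: [545.5, -203.1, 77.7]
orientation: [-3.057, -0.715, 0.002]
ft_force: [-1.0, 5.7, 0.3]
width: 28.6
grasp_force: 30.0
```

Request:
servo_tool --steps '[[[0,0.001,0.005],[0,0,0],-1],[[0,0.001,0.008],[0,0,0],-1],[[0,0,0.008],[0,0,0],-1],[[0,0,0.008],[0,0,0],-1],[[0,0,0.008],[0,0,0],-1],[[0,0,0.008],[0,0,0],-1],[[0,0,0.008],[0,0,0],-1],[[0,0,0.008],[0,0,0],-1]]'

```text
t: 8.5
ee_pos: [545.7, -202.8, 139.6]
orientation: [3.059, 0.716, -0.002]
ft_force: [-2.5, -4.8, -6.3]
width: 28.5
grasp_force: 30.0
```

Request:
servo_tool --steps '[[[0,-0.001,0.006],[0,0,0],-1],[[0,0,0.006],[0,0,0],-1],[[0,0,0.006],[0,0,0],-1],[[0,0,0.005],[0,0,0],-1],[[0,0,0.004],[0,0,0],-1],[[0,0,0.002],[0,0,0],-1],[[0,0,0],[0,0,0],-1],[[0,0,0],[0,0,0],-1]]'

```text
t: 9.17
ee_pos: [545.8, -203.1, 168.0]
orientation: [-3.058, -0.716, 0.002]
ft_force: [-4.6, 2.2, -7.1]
width: 28.2
grasp_force: 30.0
```

Request:
servo_tool --steps '[[[0,0,0.002],[0,0,0],-1],[[0,0,0.001],[0,0,0],-1],[[0,0,0.001],[0,0,0],-1],[[0,0,0.001],[0,0,0],-1],[[0,0,0.001],[0,0,0],-1],[[0,0,0.001],[0,0,0],-1],[[0,0,0],[0,0,0],-1],[[0,0,0],[0,0,0],-1]]'

```text
t: 9.83
ee_pos: [545.8, -203.1, 175.0]
orientation: [-3.058, -0.716, 0.002]
ft_force: [-4.6, 1.9, -6.9]
width: 28.6
grasp_force: 30.0
```

Request:
servo_tool --steps '[[[0,0,0.001],[0,0,0],-1],[[0,0,0.0005],[0,0,0],-1],[[0,0,0.0005],[0,0,0],-1],[[0,0,0],[0,0,0],-1],[[0,0,0],[0,0,0],-1],[[0,0,0],[0,0,0],-1],[[0,0,0],[0,0,0],-1],[[0,0,0],[0,0,0],-1]]'

```text
t: 10.5
ee_pos: [545.4, -203.0, 175.2]
orientation: [-3.057, -0.715, 0.004]
ft_force: [0.2, 0.3, -25.1]
width: 28.6
grasp_force: 30.0
```

```bash
python3 - <<'E'
from h import *
s=imaging.get_image("side"); P=pts(s); hsv=cv2.cvtColor(s["color"],cv2.COLOR_BGR2HSV).astype(int)
m=(hsv[...,0]>20)&(hsv[...,0]<35)&(hsv[...,1]>110)&(np.hypot(P[...,0]-546,P[...,1]+204)<30)&(P[...,2]>60)
print(sensors.get_obs()['ee_pos'],P[m][:,2].max(),P[m].mean(0))
cv2.imwrite("pics/s5.png",cv2.resize(s["color"][70:190,280:400],(600,600),interpolation=cv2.INTER_CUBIC))
E
```

```text
[ 545.45304754 -203.04384082  175.25519012] 142.63004658931246 [ 536.57947111 -195.78541731   74.33796354]
```

View pics/s5.png

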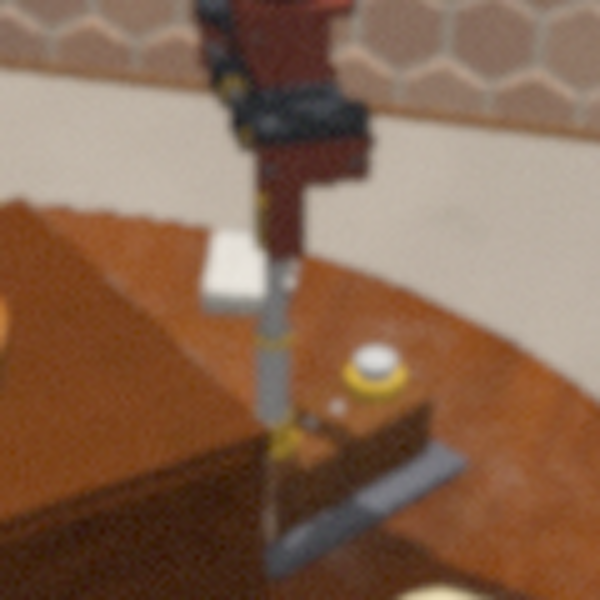

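The side view shows both mast sections extended under the gripped head, and the button out at (375,360). The force jump to 25 N is the second stop. I'll back off slightly and hold.

Request:
servo_tool --steps '[[[0,0,-0.0003],[0,0,0],-1],[[0,0,0],[0,0,0],-1],[[0,0,0],[0,0,0],-1],[[0,0,0],[0,0,0],-1],[[0,0,0],[0,0,0],-1],[[0,0,0],[0,0,0],-1],[[0,0,0],[0,0,0],-1],[[0,0,0],[0,0,0],-1]]'

```text
t: 11.22
ee_pos: [545.5, -203.1, 175.3]
orientation: [-3.057, -0.716, 0.003]
ft_force: [0.2, 1.4, -27.8]
width: 28.6
grasp_force: 30.0
```

Request:
servo_tool --steps '[[[0,0,-0.0005],[0,0,0],-1],[[0,0,-0.0003],[0,0,0],-1],[[0,0,0],[0,0,0],-1],[[0,0,0],[0,0,0],-1],[[0,0,0],[0,0,0],-1],[[0,0,0],[0,0,0],-1],[[0,0,0],[0,0,0],-1],[[0,0,0],[0,0,0],-1]]'

```text
t: 11.88
ee_pos: [545.6, -203.1, 175.3]
orientation: [-3.058, -0.716, 0.002]
ft_force: [-0.7, 2.1, -26.3]
width: 28.7
grasp_force: 30.0
```

```bash
python3 -c "
from workcell import close_job,sensors
o=sensors.get_obs();print(o['ee_pos'],o['ft_force'],o['qvel'])
print(close_job())"
```

```text
[ 545.59278679 -203.13266887  175.28346093] [ -0.7195839    2.14975753 -26.32855076] [-1.85467034e-03  3.91815718e-04  2.80766043e-04 -8.95041337e-04
  4.04126350e-05  1.38831313e-03]
the job is handed in; nothing more can be done
None
```

I pressed the button to its stop and let it go, the mast popped up, and I handed the job in with the gripper holding the mast still at its second stop (about 26 N pull, 30 N grip); `close_job` returned no verdict.

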